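# Hold open the lid of the bench glass-waste bin by its hand lever

### The arm

A 7-joint arm with a two-finger parallel gripper is mounted at the origin on the work surface. World frame = base frame: x ahead of the robot, y to its left, z up, the work surface at z = 0. Lengths are in m, angles in rad, forces in N, time in s.
With the tool pointing down it reaches from about 0.425 to 0.925 m from the base axis. Payload 6.8 kg.
Tool frame: the origin (TCP) lies on the centre line of the jaws, within the pads' length; the fingertips stand bot.tip_extent ahead of it and the grasp point (between the pads) lies 6 mm ahead of it (bot.tip_extent is the distance from the TCP to the fingertips, in m); z points along the fingers, x is the direction in which the jaws open and shut, and the axes are right-handed (so a half turn about z gives the same grasp; the last joint's range is limited). The gripper opens to 88 mm and grips with 3 to 60 N. Pads are 20 mm wide; open, the fingers measure 115 mm over their backs; the gripper's body (75 mm by 178 mm) begins 61 mm behind the grasp point.
Start: joints at [-1.232, 0.477, 0.022, 1.555, -0.011, 1.109, -0.083], TCP at [0.292, 0.609, 0.221] pointing down, gripper open.
Joint ranges: [-2.96, 2.96], [-0.34, 2.1], [-1.41, 1.46], [0.24, 2.44], [-1.37, 4.51], [0.17, 1.92], [-2.96, 2.96]. Speed limits (rad/s): [2.39, 2.39, 3.14, 3.14, 3.14, 3.14, 3.14].

### API

Orientations are given as a 3x3 rotation matrix whose columns are the frame's x, y, z axes.
In Python, from cell import bot, imaging, ticket gives the robot as it stands. The module is installed in compiled form; this text tells all that it offers.
- The arm moves only by the shell command python3 -m creep 'ROWS' [FORCE]. ROWS is JSON, a list of rows, each an object with "dr": the turn, a rotation vector about the tool's x, y, z in units of 0.1 rad (1.0 is 0.1 rad), a list of three; "travel": the shift along the tool's x, y, z in units of 0.03 m (1.0 is 0.03 m), a list of three; "gripper": the closure in counts, from 0 (fully open) to 255 (shut). A call has 1 to 20 rows; each row shifts and turns the commanded pose from where the row before left it, along the tool's axes as they then stand; what a row does not reach is not made up. A row lasts 1/12 s, in which the tool goes at most 41.7 mm and 7.16 degrees, less where a joint would pass 70% of its speed; a pose out of reach is approached as far as the arm can. A call with a number of a shift or a turn outside -1 to 1 is refused whole. A call with a gripper value outside its range is refused whole. The fingers move at their own pace and stop on an object; FORCE is the grip in N (left out, the last holds). Time passes only in rows, so rows that do not move let the fingers close. It gives the time, the measured TCP pose, the force and the opening at its end, in the units of the state.
- bot.get_state(): the state, without advancing time (a new reading comes with each control period).
- imaging.camera(name): name is "scene" or "top" or "wrist"; returns a dict with "img" (384x512x3 uint8, red, green, blue), "camera_matrix" (3x3 intrinsics, pixels), "R" (3x3) and "t" (3): a world point X has camera coordinates R X + t; the wrist camera has in their place "hand_eye" (4x4, takes a point from camera to tool coordinates, whose origin is the TCP and whose axes are the tool frame's). Camera axes: x right, y down, z forward; pixel columns grow to the right and rows downward; lengths in m; the calibration is good to about 2 mm. The wrist camera is an equidistant fisheye: a pixel r from the principal point sees the ray r / f radians off the axis. A picture is of the moment at which its call begins: read the wrist's pose just before it. There is no depth.
- ticket.job_done(): hands the job in, once; it reports no verdict.
The state is a dict: "t": time; "joints": joint angles; "joint_velocities": joint speeds; "joint_torque": joint torques, N m; "ee_pos": TCP position; "eef_rot": TCP orientation; "contact_force": force on the tool from outside, world axes, zero at the start; "ft_torque": the same for the moment, N m; "width": finger opening in m.
Only numpy, scipy, OpenCV 4.12 (cv2) and the standard library are available. Lean on these libraries where they do the work, as an engineer would, in place of code of your own. Each camera call takes 0.05 s, during which the arm holds its last target.

### The job

A colleague is about to tip broken glassware into the larger of the two steel-lidded waste bins on the bench: press the black pad on the long end of that bin's side lever down to its stop, so that the heavy steel lid comes fully open, and hold it there; the job finishes with you still pressing the lever and the lid open. Only press, with the fingers: never touch the lids themselves, keep the smaller bin shut, and leave the glassware and other things on the bench standing where they are.

Things in the scene. Friction and masses are not known exactly. Their poses are not given: they have to be found in the camera images.
- large_pad (a point): Centre of the top of the large bin's press pad: black rubber, 60 along the lever by 50 by 10 mm, 120 mm beyond the bin's -x wall. At rest about 208 mm above the bench, sloping 12 degrees up away from the bin; at the stop about 102 mm, sloping 12 degrees down. So pressing goes straight down 106 mm, with about 11 mm drift along the lever. Moves with the lever.
- large_pivot (a point): Axle of the large bin's lever, fixed, 130 mm above the bench. Its x, y, z axes are the bin's (z up). The large bin: white steel box 220 (x) by 260 (y) by 235 mm high, centred 10 mm behind (-x) and 147 mm to -y of the axle; steel lid hinged on its +x wall. The lever runs along its +y wall: pad 250 mm from the axle towards -x, short end 70 mm towards +x, a link from there up to the lid.
- small_pivot (a point): Axle of the small bin's lever, fixed, 115 mm above the bench; axes as on the large bin. The small bin is built the same way: 150 (x) by 150 (y) by 190 mm high, its centre 25 mm to +x and 92 mm to -y of the axle; its pad is 220 mm from the axle. To be left shut.
- large_lever (a joint): Angle of the large bin's lever, rad: 0 at rest (pad up), grows as the pad is pressed down, about 0.43 at the stop, which is firm (over 13 N per mm at the pad). Pressing the pad takes about 10 to 18 N at first and some 6 N near the stop; nothing latches: let go and the lid falls shut.
- large_lid_edge (a point): Middle of the top of the large lid's free edge, opposite its hinge: 240 mm above the bench when shut, about 430 mm when fully open. Its axes turn with the lid: its z tilts from vertical by the opening angle, 0 shut to about 1.05 rad with the lever at its stop (about 2.4 times the lever's angle). Steel plate of 1.1 to 1.7 kg.
- small_pad (a point): Centre of the top face of the small bin's press pad (55 by 45 mm), about 188 mm above the bench; not to be pressed.
- small_lever (a joint): Angle of the small bin's lever, rad: 0 at rest, 0.43 at its stop; must stay at rest.
- small_lid_edge (a point): Middle of the top of the small lid's free edge: 195 mm above the bench, its z axis vertical when shut; must stay shut.
- flask_a: Bystander: stoppered amber volumetric flask, 64 mm across its bulb, 198 mm high, loose. Origin: centre of its underside.
- flask_b: Bystander: stoppered amber volumetric flask, 72 mm across its bulb, 218 mm high, loose. Origin: centre of its underside.
- jar: Bystander: squat amber glass jar with a black cap, 68 mm across, 85 mm high, loose, standing to one side of the large bin's lever. Origin: centre of its underside.
- beaker: Bystander: clear glass beaker, 68 mm across, 75 mm high, loose, near the large bin's pad. Origin: centre of its underside.
- tip_box: Bystander: grey pipette-tip box with a clear lid, 122 by 84 by 72 mm high, loose, near the small bin's lever. Origin: centre of its underside.
- mortar: Bystander: white porcelain mortar, 96 mm across the rim, 50 mm high, loose. Origin: centre of its underside.
- wash_bottle: Bystander: white wash bottle with a bent grey spout, 72 mm across, 185 mm high, loose. Origin: centre of its underside.

How it is judged:
On the way:
1. the large bin's lid is lifted off its rim by its lever, with the fingers on the lever (angle between large_lid_edge's own z axis and vertical above 0.15 rad and contact force between the fingers and large_lever above 1 N), for 0.05 s.
At the end, for the whole second after the job is handed in: Fingers press the large bin's lever (over 1.5 N) and hold it down (past 0.36 rad) with the lid open past 0.87 rad; nothing touches the lid; small bin shut (lever under 0.04, lid under 0.1 rad); every bystander within 30 mm of its place and upright within 0.2 rad (value of joint large_lever above 0.36 rad and angle between large_lid_edge's own z axis and vertical above 0.87 rad and contact force between the fingers and large_lever above 1.5 N and contact force between large_lid and anything else below 0.5 N and angle between small_lid_edge's own z axis and vertical below 0.1 rad and value of joint small_lever below 0.04 rad and distance of each of flask_a, flask_b, jar, beaker, tip_box, mortar, wash_bottle from where it was at the start of the episode below 0.03 m and angle between each of flask_a, flask_b, jar, beaker, tip_box, mortar, wash_bottle's own z axis and vertical below 0.2 rad); the arm keeps its last pose, push and grip.
It fails at once if a lid is touched: it is to be raised by its lever only (contact force between any of the fingers, the arm and large_lid above 1 N or contact force between any of the fingers, the arm and small_lid above 1 N).
It fails at once if the small bin's lever is pressed or its lid opened (value of joint small_lever above 0.08 rad or angle between small_lid_edge's own z axis and vertical above 0.2 rad).
It fails at once if a bystander is lifted, shoved or knocked over (distance of any of flask_a, flask_b, jar, beaker, tip_box, mortar, wash_bottle from where it was at the start of the episode above 0.03 m or angle between any of flask_a, flask_b, jar, beaker, tip_box, mortar, wash_bottle's own z axis and vertical above 0.35 rad).
It also fails if it takes over 32 s, if anything falls off the work surface, if the arm or the gripper's body presses on something with over 40 N, if the wrist force passes 120 N, or if a joint passes its speed limit or range.

## Working session

There is one attempt and no reset: what is moved stays moved. The work goes in short steps, Python scripts to look and compute and a shell command to move; the robot and the scene stay as the last step left them, time stands still between calls to the robot, and variables do not carry over. Pictures are saved under pics/ and viewed, and the job is handed in when it is done.

```bash
mkdir -p pics
python3 - <<'E'
from cell import bot, imaging
import cv2, numpy as np
s=bot.get_state(); print({k:np.round(v,3).tolist() for k,v in s.items()}, bot.tip_extent)
for n in ("scene","top","wrist"):
    c=imaging.camera(n); cv2.imwrite(f"pics/{n}0.png",c["img"][...,::-1])
    np.savez(f"{n}0.npz",**c)
    print(n,{k:np.round(v,3).tolist() for k,v in c.items() if k!="img"})
E
```

```text
{'t': 0.0, 'joints': [-1.232, 0.478, 0.022, 1.556, -0.011, 1.109, -0.083], 'joint_velocities': [0.001, 0.001, -0.001, 0.002, -0.001, -0.0, -0.002], 'joint_torque': [-0.001, -58.284, 1.534, -27.261, -0.054, 0.017, 0.0], 'ee_pos': [0.291, 0.608, 0.22], 'eef_rot': [[0.432, 0.902, -0.001], [0.902, -0.432, -0.002], [-0.002, 0.0, -1.0]], 'contact_force': [-0.176, -0.469, -0.214], 'ft_torque': [0.057, -0.023, 0.014], 'width': 0.088} 0.025
scene {'camera_matrix': [[398.502, 0.0, 258.939], [0.0, 398.502, 192.615], [0.0, 0.0, 1.0]], 'R': [[0.065, 0.998, -0.002], [0.755, -0.051, -0.654], [-0.652, 0.041, -0.757]], 't': [-0.033, -0.312, 2.163]}
top {'camera_matrix': [[420.605, 0.0, 255.728], [0.0, 420.605, 192.291], [0.0, 0.0, 1.0]], 'R': [[-0.008, -1.0, 0.021], [-0.994, 0.006, -0.106], [0.106, -0.022, -0.994]], 't': [-0.012, 0.562, 1.421]}
wrist {'camera_matrix': [[297.319, 0.0, 255.555], [0.0, 297.319, 189.811], [0.0, 0.0, 1.0]], 'hand_eye': [[1.0, -0.0, -0.0, 0.001], [0.0, 0.959, 0.285, -0.077], [0.0, -0.285, 0.959, -0.164], [0.0, 0.0, 0.0, 1.0]]}
```

View pics/scene0.png

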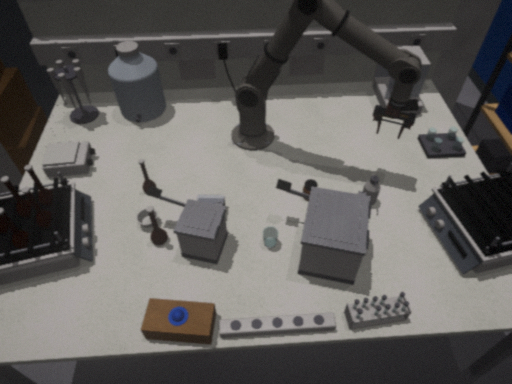

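View pics/top0.png

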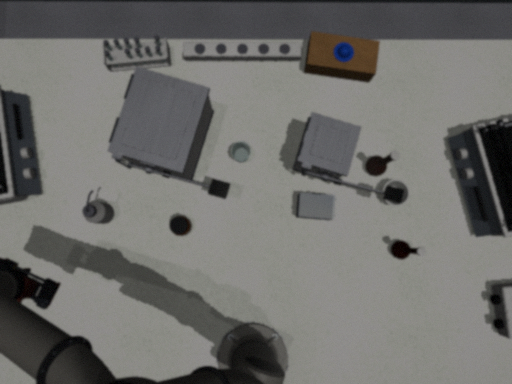

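View pics/wrist0.png

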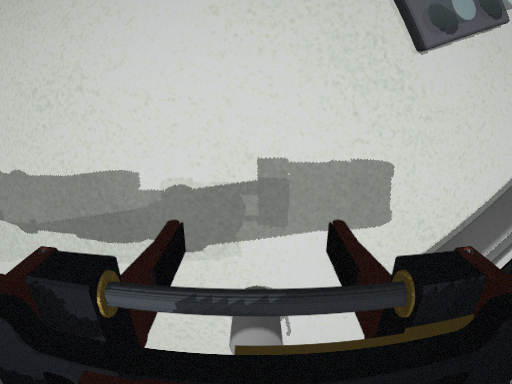

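The scene view shows the large bin at about (335,230) with its pad at (284,186). In the top view the pad is at about (217,187), with the jar at (180,225) and the beaker at (240,152). Next I'll segment and triangulate these.

```bash
cat > h.py <<'E'
import numpy as np, cv2
def load(n): return dict(np.load(n+".npz"))
def ray(c,uv):
    K,R,t=c["camera_matrix"],c["R"],c["t"]
    d=R.T@np.linalg.solve(K,[uv[0],uv[1],1.]); return -R.T@t, d/np.linalg.norm(d)
def onz(c,uv,z):
    o,d=ray(c,uv); return o+d*(z-o[2])/d[2]
def tri(c1,u1,c2,u2):
    o1,d1=ray(c1,u1);o2,d2=ray(c2,u2)
    A=np.stack([d1,-d2],1); s=np.linalg.lstsq(A,o2-o1,rcond=None)[0]
    p,q=o1+s[0]*d1,o2+s[1]*d2
    return (p+q)/2,np.linalg.norm(p-q)
def proj(c,X):
    x=c["camera_matrix"]@(c["R"]@X+c["t"]); return x[:2]/x[2]
E
python3 - <<'E'
from h import *
T,S=load("top0"),load("scene0")
def blobs(c,box,thr=60):
    x0,y0,x1,y1=box; g=cv2.cvtColor(c["img"],cv2.COLOR_RGB2GRAY)[y0:y1,x0:x1]
    n,l,st,ce=cv2.connectedComponentsWithStats((g<thr).astype(np.uint8))
    for i in range(1,n):
        if st[i,4]>25: print(box,st[i],np.round(ce[i]+[x0,y0],1), cv2.minAreaRect((np.argwhere(l==i)[:,::-1]+[x0,y0]).astype(np.float32)))
blobs(T,(195,170,240,205)); blobs(S,(270,170,300,200)); blobs(T,(165,205,200,240)); blobs(S,(300,172,322,200))
a=cv2.resize(T["img"][130:250,80:280],None,fx=4,fy=4,interpolation=cv2.INTER_CUBIC)
b=cv2.resize(S["img"][150:290,250:400],None,fx=4,fy=4,interpolation=cv2.INTER_CUBIC)
cv2.imwrite("pics/tz.png",a[...,::-1]);cv2.imwrite("pics/sz.png",b[...,::-1])
E
```

```text
(195, 170, 240, 205) [ 13   9  21  19 276] [218.1 188.1] ((217.81130981445312, 188.16036987304688), (19.505197525024414, 14.97230052947998), 15.945395469665527)
(270, 170, 300, 200) [  8  10  14  12 101] [283.9 185.4] ((284.8000183105469, 185.60000610351562), (15.178932189941406, 7.589466571807861), 18.434947967529297)
(165, 205, 200, 240) [  5  11  21  19 319] [179.9 224.9] ((180.0, 225.0), (18.0, 20.0), 90.0)
(300, 172, 322, 200) [ 4  8 13 14 98] [309.1 185.8] ((308.8628234863281, 185.94247436523438), (9.501280784606934, 14.204885482788086), 41.18592834472656)
```

View pics/tz.png

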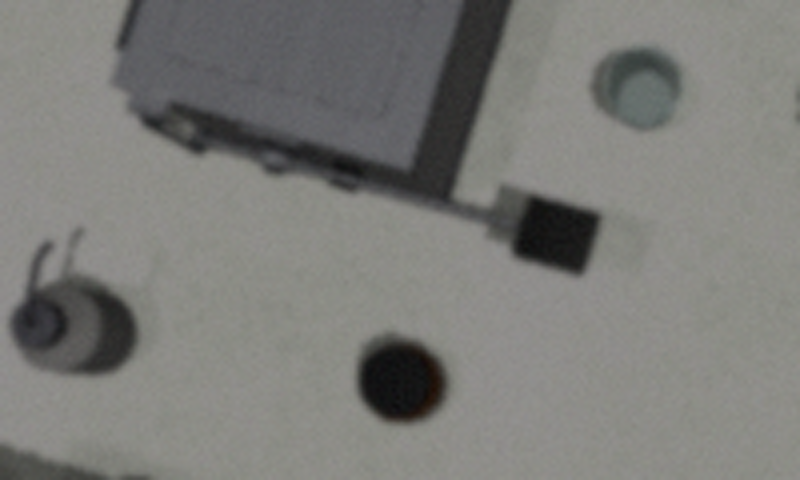

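View pics/sz.png

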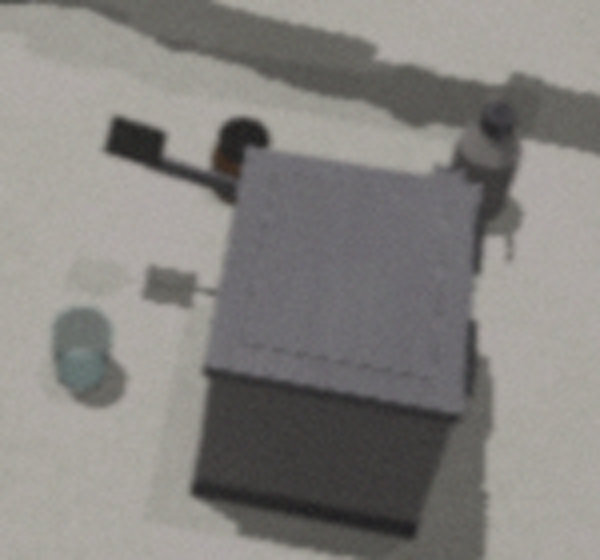

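The zoomed top view puts the pad centre at about (218.5,188.5), the jar at (180,225) and the beaker at (240,152). In the scene view the pad is at (284,185).

Run:
```python
from h import *
np.set_printoptions(precision=4,suppress=True)
T,S=load("top0"),load("scene0")
print("tri",tri(T,(218.4,188.5),S,(284,185)))
P=onz(T,(218.4,188.5),.207); print("pad onz",P, onz(S,(284,185),.207))
# edges of the lever in top view: lever near pad
a=onz(T,(80+490/4,130+215/4),.19); b=onz(T,(80+380/4,130+187/4),.16)
print("lever pts",a,b)
d=P-b; d[2]=0; d/=np.linalg.norm(d); print("dir",d,np.degrees(np.arctan2(d[1],d[0])))
# pad corners
C=[onz(T,(80+u/4,130+v/4),.207) for u,v in [(525,193),(600,210),(583,275),(512,258)]]
print(np.array(C)); 
for i in range(4): print(np.linalg.norm(C[i]-C[i-1]))
# lid edge corners at z=.24: right edge of lid
e1=onz(T,(80+412/4,130+170/4),.24);e2=onz(T,(211,88),.24);print("lid",e1,e2)
print("jar",onz(T,(180,225),.085),"beaker",onz(T,(240,151.5),.04),"wash",onz(T,(94,211),.12))
```

```text
tri (array([0.5551, 0.1013, 0.2051]), np.float64(0.0002564377999644453))
pad onz [0.5548 0.101  0.207 ] [0.5568 0.1012 0.207 ]
lever pts [0.5718 0.1509 0.19  ] [0.5982 0.2402 0.16  ]
dir [-0.2977 -0.9547  0.    ] -107.32036257357778
[[0.5862 0.1227 0.207 ]
 [0.5729 0.066  0.207 ]
 [0.5236 0.0789 0.207 ]
 [0.5368 0.1324 0.207 ]]
0.05037682157082103
0.058280765737106145
0.051020382999691055
0.055096924558298455
lid [0.5992 0.2032 0.24  ] [0.8568 0.1214 0.24  ]
jar [0.4493 0.2348 0.085 ] beaker [0.7027 0.0377 0.04  ] wash [0.495  0.5034 0.12  ]
```

The pad centre is at about (0.555, 0.101, 0.206), with the lever pointing away from the bin along (-0.30, -0.955). I'll lift, close the fingers and turn the jaw axis across the lever. That keeps the gripper's wide body clear of the lid.

```bash
python3 -m creep '[{"dr":[0,0,0],"travel":[0,0,-0.9],"gripper":255},{"dr":[0,0,0],"travel":[0,0,-0.9],"gripper":255},{"dr":[0,0,0],"travel":[0,0,-0.9],"gripper":255},{"dr":[0,0,0.95],"travel":[0,0,0],"gripper":255},{"dr":[0,0,0.95],"travel":[0,0,0],"gripper":255},{"dr":[0,0,0.95],"travel":[0,0,0],"gripper":255},{"dr":[0,0,0.95],"travel":[0,0,0],"gripper":255},{"dr":[0,0,0.95],"travel":[0,0,0],"gripper":255},{"dr":[0,0,0.95],"travel":[0,0,0],"gripper":255},{"dr":[0,0,0.95],"travel":[0,0,0],"gripper":255},{"dr":[0,0,0.95],"travel":[0,0,0],"gripper":255},{"dr":[0,0,0.95],"travel":[0,0,0],"gripper":255},{"dr":[0,0,0.95],"travel":[0,0,0],"gripper":255},{"dr":[0,0,0.95],"travel":[0,0,0],"gripper":255},{"dr":[0,0,0.95],"travel":[0,0,0],"gripper":255},{"dr":[0,0,0.95],"travel":[0,0,0],"gripper":255},{"dr":[0,0,0.95],"travel":[0,0,0],"gripper":255},{"dr":[0,0,0.95],"travel":[0,0,0],"gripper":255}]' 20; python3 -c "
from cell import bot;print(bot.get_state()['eef_rot'].round(3) if hasattr(bot.get_state()['eef_rot'],'round') else bot.get_state()['eef_rot'],bot.get_state()['joints'])"
```

```text
t: 1.65
ee_pos: [0.2915, 0.6086, 0.3019]
eef_rot: [[0.954, -0.301, -0.0], [-0.301, -0.954, -0.001], [-0.0, 0.001, -1.0]]
contact_force: [0.3, -0.4, 0.5]
width: 0.0003
[[ 0.954 -0.301 -0.   ]
 [-0.301 -0.954 -0.001]
 [-0.     0.001 -1.   ]] [-1.4314421   0.43002721  0.31003715  1.47270358 -0.13395388  1.26044861
 -1.41247561]
```

```bash
python3 -m creep '[{"dr":[0,0,0],"travel":[0.67,0.69,0],"gripper":255},{"dr":[0,0,0],"travel":[0.67,0.69,0],"gripper":255},{"dr":[0,0,0],"travel":[0.67,0.69,0],"gripper":255},{"dr":[0,0,0],"travel":[0.67,0.69,0],"gripper":255},{"dr":[0,0,0],"travel":[0.67,0.69,0],"gripper":255},{"dr":[0,0,0],"travel":[0.67,0.69,0],"gripper":255},{"dr":[0,0,0],"travel":[0.67,0.69,0],"gripper":255},{"dr":[0,0,0],"travel":[0.67,0.69,0],"gripper":255},{"dr":[0,0,0],"travel":[0.67,0.69,0],"gripper":255},{"dr":[0,0,0],"travel":[0.67,0.69,0],"gripper":255},{"dr":[0,0,0],"travel":[0.67,0.69,0],"gripper":255},{"dr":[0,0,0],"travel":[0.67,0.69,0],"gripper":255},{"dr":[0,0,0],"travel":[0.67,0.69,0],"gripper":255},{"dr":[0,0,0],"travel":[0.67,0.69,0],"gripper":255},{"dr":[0,0,0],"travel":[0.67,0.69,0],"gripper":255},{"dr":[0,0,0],"travel":[0.67,0.69,0],"gripper":255},{"dr":[0,0,0],"travel":[0.67,0.69,0],"gripper":255},{"dr":[0,0,0],"travel":[0.67,0.69,0],"gripper":255}]'
python3 - <<'E'
from cell import bot, imaging
import cv2
s=bot.get_state(); print(s["ee_pos"],s["joints"])
c=imaging.camera("scene"); cv2.imwrite("pics/s1.png",c["img"][...,::-1])
c=imaging.camera("wrist"); cv2.imwrite("pics/w1.png",c["img"][...,::-1])
E
```

```text
t: 3.15
ee_pos: [0.5269, 0.1443, 0.3023]
eef_rot: [[0.955, -0.296, -0.0], [-0.296, -0.955, 0.0], [-0.0, -0.0, -1.0]]
contact_force: [0.7, 0.5, -0.8]
width: 0.0006
[0.5269257  0.14427338 0.30227317] [-0.85211671  0.20563277  0.55859794  1.79272122 -0.11771706  1.17650688
 -0.55846648]
```

View pics/s1.png

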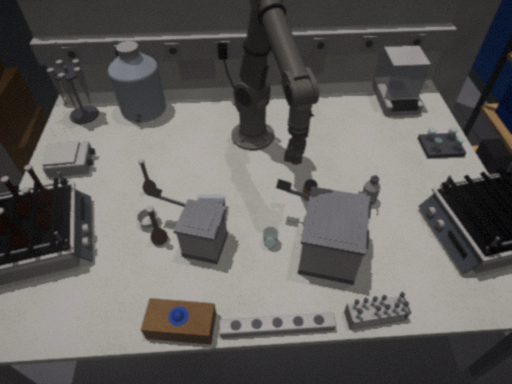

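View pics/w1.png

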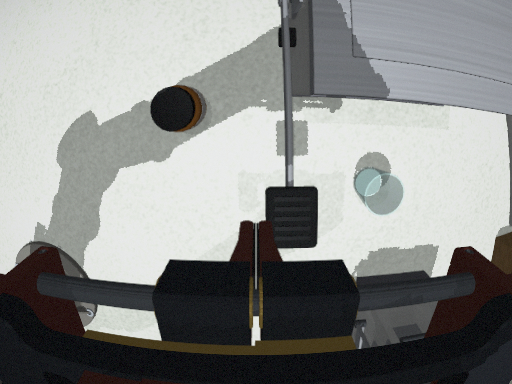

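The wrist view shows the pad centred at about (291,217), with the lever aligned to the image's vertical. The jar (175,108) and beaker (380,190) are clear of it. I'll use this to check the pad position.

Run:
```python
from h import *
import numpy as np
from cell import bot
s=bot.get_state(); R=np.array(s["eef_rot"]);p=np.array(s["ee_pos"])
W=load("wrist0"); K=W["camera_matrix"];H=W["hand_eye"]
def wr(uv,z):
    d=np.array([(uv[0]-K[0,2]),(uv[1]-K[1,2])])/K[0,0]; r=np.linalg.norm(d)
    v=np.array([*(d/r*np.sin(r)),np.cos(r)])
    o=R@H[:3,3]+p; v=R@(H[:3,:3]@v); return o+v*(z-o[2])/v[2]
for uv in [(291,217),(267,188),(316,188),(316,247),(267,247)]: print(uv,wr(uv,.207).round(4))
tgt=wr((291,217),.207)
print("tool delta units",R.T@(tgt+[-.3*.008,-.955*.008,0]-p)/.03)
tgt=np.array([.555,.101,.207]); print(R.T@(tgt+[-.3*.008,-.955*.008,0]-p)/.03)
```

```text
(291, 217) [0.553  0.1036 0.207 ]
(267, 188) [0.5397 0.1378 0.207 ]
(316, 188) [0.5829 0.124  0.207 ]
(316, 247) [0.5685 0.0645 0.207 ]
(267, 247) [0.5222 0.0802 0.207 ]
tool delta units [1.14787789 1.16866011 3.18869545]
[1.2377276  1.23242142 3.18892686]
```

```bash
python3 -m creep '[{"dr":[0,0,0],"travel":[0.6,0.6,0],"gripper":255},{"dr":[0,0,0],"travel":[0.6,0.6,0],"gripper":255},{"dr":[0,0,0],"travel":[0,0,0.7],"gripper":255},{"dr":[0,0,0],"travel":[0,0,0.7],"gripper":255},{"dr":[0,0,0],"travel":[0,0,0.5],"gripper":255},{"dr":[0,0,0],"travel":[0,0,0],"gripper":255}]'
python3 - <<'E'
from cell import bot, imaging
import cv2
c=imaging.camera("wrist"); cv2.imwrite("pics/w2.png",c["img"][...,::-1])
E
```

```text
t: 3.75
ee_pos: [0.5481, 0.1009, 0.2422]
eef_rot: [[0.955, -0.296, -0.006], [-0.296, -0.955, -0.002], [-0.005, 0.003, -1.0]]
contact_force: [-0.4, 0.3, 0.2]
width: 0.0003
```

View pics/w2.png

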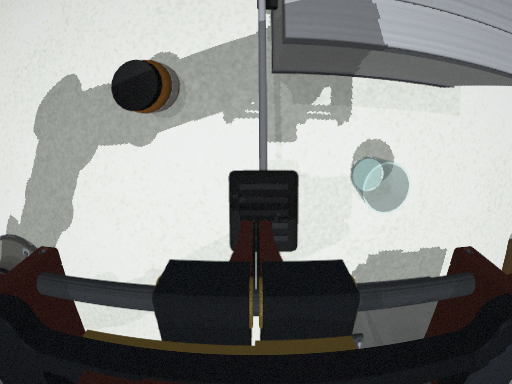

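The tips sit over the pad, roughly centred: pad (263,210), tips about (256,222). I'll add a small sideways correction and then press part-way.

```bash
python3 -m creep '[{"dr":[0,0,0],"travel":[0.2,0.2,0],"gripper":255},{"dr":[0,0,0],"travel":[0,0,0.2],"gripper":255},{"dr":[0,0,0],"travel":[0,0,0.2],"gripper":255},{"dr":[0,0,0],"travel":[0,0,0.2],"gripper":255},{"dr":[0,0,0],"travel":[0,0,0.2],"gripper":255},{"dr":[0,0,0],"travel":[0,0,0.2],"gripper":255},{"dr":[0,0,0],"travel":[0,0,0.2],"gripper":255},{"dr":[0,0,0],"travel":[0,0,0],"gripper":255}]'
python3 - <<'E'
from cell import bot, imaging
import cv2
c=imaging.camera("scene"); cv2.imwrite("pics/s3.png",cv2.resize(c["img"][120:290,230:400],None,fx=3,fy=3)[...,::-1])
c=imaging.camera("wrist"); cv2.imwrite("pics/w3.png",c["img"][...,::-1])
E
```

```text
t: 4.47
ee_pos: [0.5541, 0.0925, 0.2089]
eef_rot: [[0.955, -0.297, -0.001], [-0.297, -0.955, -0.001], [-0.001, 0.001, -1.0]]
contact_force: [-1.8, -0.4, 9.5]
width: 0.0003
```

View pics/s3.png

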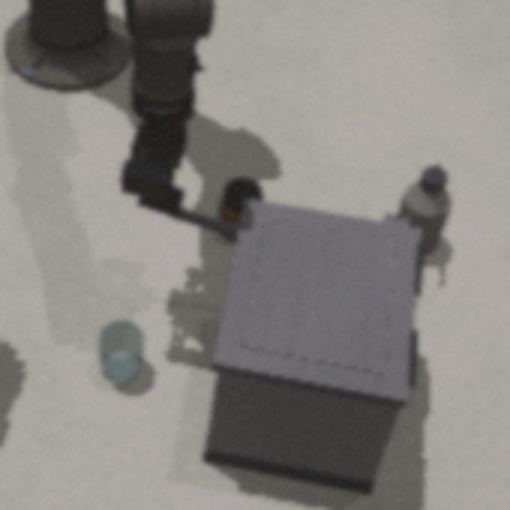

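View pics/w3.png

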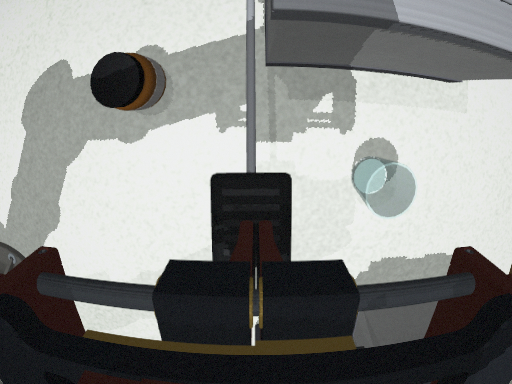

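The fingers are on the pad at 9.5 N and the lid is starting to rise. Pressing on.

```bash
python3 -m creep '[{"dr":[0,0,0],"travel":[0,0,0.2],"gripper":255},{"dr":[0,0,0],"travel":[0,0.02,0.25],"gripper":255},{"dr":[0,0,0],"travel":[0,0.02,0.25],"gripper":255},{"dr":[0,0,0],"travel":[0,0.02,0.25],"gripper":255},{"dr":[0,0,0],"travel":[0,0.02,0.25],"gripper":255},{"dr":[0,0,0],"travel":[0,0.02,0.25],"gripper":255},{"dr":[0,0,0],"travel":[0,0.02,0.25],"gripper":255},{"dr":[0,0,0],"travel":[0,0.02,0.25],"gripper":255},{"dr":[0,0,0],"travel":[0,0,0.25],"gripper":255},{"dr":[0,0,0],"travel":[0,0,0.2],"gripper":255},{"dr":[0,0,0],"travel":[0,0,0],"gripper":255},{"dr":[0,0,0],"travel":[0,0,0],"gripper":255}]'
python3 - <<'E'
from cell import bot, imaging
import cv2
c=imaging.camera("scene"); cv2.imwrite("pics/s4.png",cv2.resize(c["img"][120:290,230:400],None,fx=3,fy=3)[...,::-1])
c=imaging.camera("wrist"); cv2.imwrite("pics/w4.png",c["img"][...,::-1])
E
```

```text
t: 5.57
ee_pos: [0.5533, 0.0866, 0.1374]
eef_rot: [[0.954, -0.298, -0.0], [-0.298, -0.954, -0.002], [0.001, 0.002, -1.0]]
contact_force: [-2.0, -6.6, 7.3]
width: 0.0002
```

View pics/s4.png

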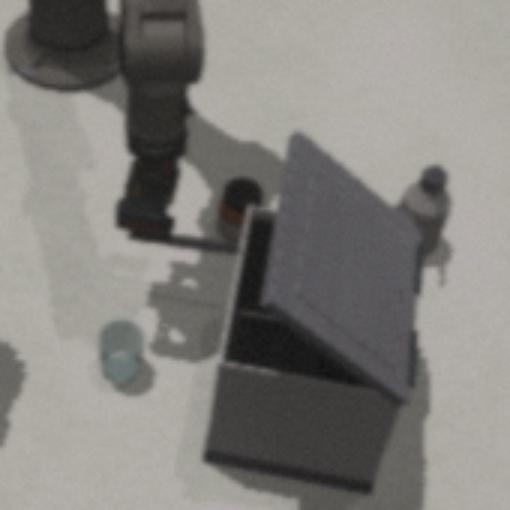

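View pics/w4.png

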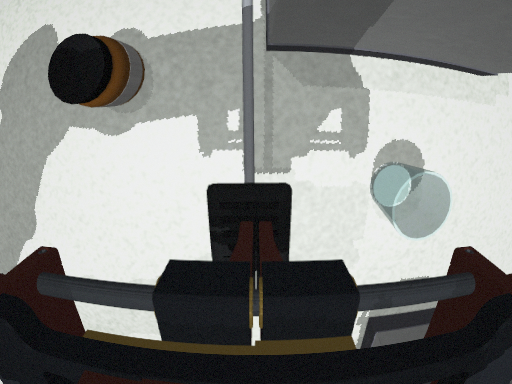

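The lid is well up, at 7 N, with the jar and beaker untouched. Small steps now to find the stop.

```bash
python3 -m creep '[{"dr":[0,0,0],"travel":[0,0,0.1],"gripper":255},{"dr":[0,0,0],"travel":[0,0,0.1],"gripper":255},{"dr":[0,0,0],"travel":[0,0,0.1],"gripper":255},{"dr":[0,0,0],"travel":[0,0,0],"gripper":255},{"dr":[0,0,0],"travel":[0,0,0],"gripper":255}]'; python3 -m creep '[{"dr":[0,0,0],"travel":[0,0,0.07],"gripper":255},{"dr":[0,0,0],"travel":[0,0,0],"gripper":255},{"dr":[0,0,0],"travel":[0,0,0],"gripper":255}]'
```

```text
t: 6.08
ee_pos: [0.5533, 0.0869, 0.1286]
eef_rot: [[0.955, -0.298, 0.0], [-0.298, -0.955, -0.002], [0.001, 0.002, -1.0]]
contact_force: [-0.3, -6.3, 5.9]
width: 0.0006
t: 6.33
ee_pos: [0.5533, 0.087, 0.1265]
eef_rot: [[0.955, -0.298, 0.0], [-0.298, -0.955, -0.002], [0.001, 0.002, -1.0]]
contact_force: [-1.5, -5.5, 6.0]
width: 0.0005
```

```bash
python3 -m creep '[{"dr":[0,0,0],"travel":[0,0,0.07],"gripper":255},{"dr":[0,0,0],"travel":[0,0,0],"gripper":255},{"dr":[0,0,0],"travel":[0,0,0],"gripper":255}]' | grep -E "t:|pos|force"; python3 -m creep '[{"dr":[0,0,0],"travel":[0,0,0.07],"gripper":255},{"dr":[0,0,0],"travel":[0,0,0],"gripper":255},{"dr":[0,0,0],"travel":[0,0,0],"gripper":255}]'| grep -E "t:|pos|force"
```

```text
t: 6.58
ee_pos: [0.5533, 0.0871, 0.1244]
eef_rot: [[0.955, -0.298, 0.0], [-0.298, -0.955, -0.002], [0.001, 0.002, -1.0]]
contact_force: [-0.5, -4.7, 7.1]
t: 6.83
ee_pos: [0.5534, 0.0872, 0.1223]
eef_rot: [[0.955, -0.298, 0.0], [-0.298, -0.955, -0.002], [0.001, 0.001, -1.0]]
contact_force: [-0.1, -4.5, 6.4]
```

```bash
for i in 1; do python3 -m creep '[{"dr":[0,0,0],"travel":[0,0,0.07],"gripper":255},{"dr":[0,0,0],"travel":[0,0,0],"gripper":255},{"dr":[0,0,0],"travel":[0,0,0],"gripper":255}]' | grep -E "t:|pos|force"; done
python3 - <<'E'
from cell import bot, imaging
import cv2
c=imaging.camera("scene"); cv2.imwrite("pics/s5.png",cv2.resize(c["img"][120:290,230:400],None,fx=3,fy=3)[...,::-1])
c=imaging.camera("wrist"); cv2.imwrite("pics/w5.png",c["img"][...,::-1])
E
```

```text
t: 7.08
ee_pos: [0.5534, 0.0873, 0.1202]
eef_rot: [[0.955, -0.298, 0.0], [-0.298, -0.955, -0.002], [0.001, 0.001, -1.0]]
contact_force: [-0.2, -5.1, 5.8]
```

View pics/s5.png

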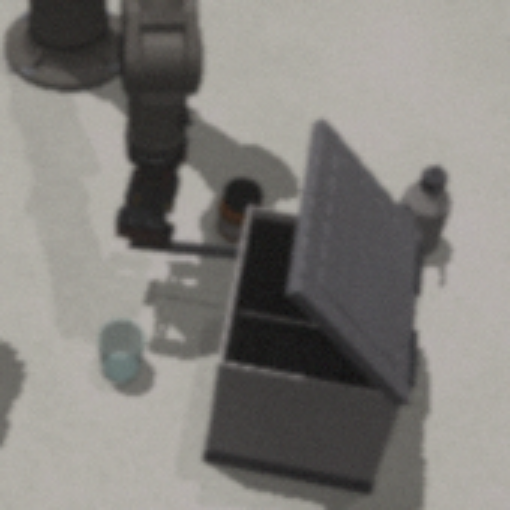

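View pics/w5.png

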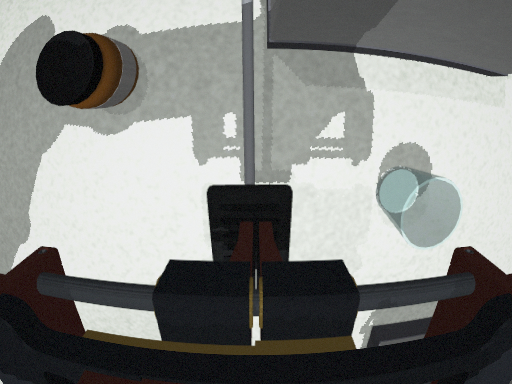

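The lid is open further, but the force is still flat at about 6 N, so the stop has not been reached.

```bash
for i in 1; do python3 -m creep '[{"dr":[0,0,0],"travel":[0,0,0.07],"gripper":255},{"dr":[0,0,0],"travel":[0,0,0],"gripper":255},{"dr":[0,0,0],"travel":[0,0,0],"gripper":255}]' | grep -E "t:|pos|force";python3 -m creep '[{"dr":[0,0,0],"travel":[0,0,0.07],"gripper":255},{"dr":[0,0,0],"travel":[0,0,0],"gripper":255},{"dr":[0,0,0],"travel":[0,0,0],"gripper":255}]' | grep -E "t:|pos|force"; done
```

```text
t: 7.43
ee_pos: [0.5533, 0.0876, 0.118]
eef_rot: [[0.955, -0.298, 0.0], [-0.298, -0.955, -0.001], [0.001, 0.001, -1.0]]
contact_force: [-1.3, -5.8, 5.1]
t: 7.68
ee_pos: [0.5534, 0.0878, 0.1159]
eef_rot: [[0.955, -0.297, 0.0], [-0.297, -0.955, -0.001], [0.001, 0.001, -1.0]]
contact_force: [-1.3, -5.2, 5.0]
```

Run:
```python
from cell import bot, imaging
import cv2, numpy as np
for n in ("scene","top"):
    c=imaging.camera(n); np.savez(n+"6.npz",**c)
    im=c["img"][120:290,230:400] if n=="scene" else c["img"][50:250,80:280]
    cv2.imwrite(f"pics/{n}6.png",cv2.resize(im,None,fx=3,fy=3,interpolation=cv2.INTER_CUBIC)[...,::-1])
```

```text
(no output)
```

View pics/scene6.png

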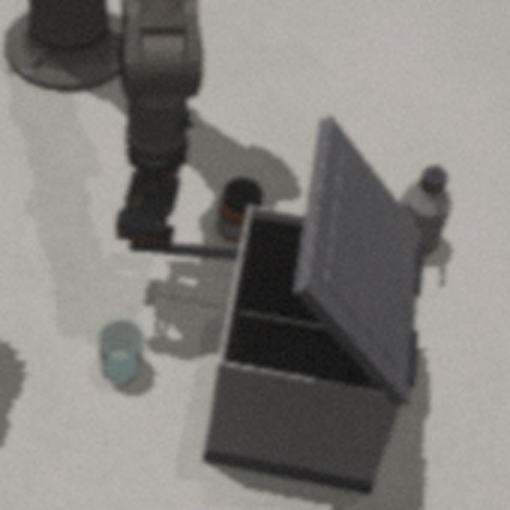

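View pics/top6.png

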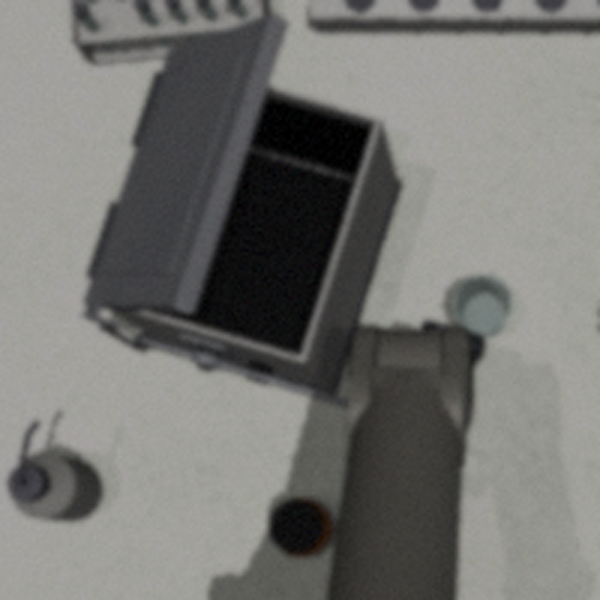

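Run:
```python
from h import *
S,T=load("scene6"),load("top6")
a=tri(S,(339.3,159.5),T,(80+196/3,50+307/3)); b=tri(S,(330.7,216),T,(80+286/3,50+20/3))
print(a,b)
```

```text
(array([0.62645204, 0.28082319, 0.40890779]), np.float64(0.013281839128382204)) (array([0.88090343, 0.20472688, 0.40898075]), np.float64(0.008098619768209555))
```

Run:
```python
from h import *
from cell import bot, imaging
W=load("wrist0"); K=W["camera_matrix"];H=np.linalg.inv(W["hand_eye"])
def pw(x):
    v=H[:3,:3]@np.array(x)+H[:3,3]; th=np.arccos(v[2]/np.linalg.norm(v)); d=v[:2]/np.linalg.norm(v[:2]); return (K[0,0]*th*d+K[:2,2]).round(1)
for z in (0,.025,.005): 
  for y in (-.01,0,.01): print(z,y,pw([0,y,z]),pw([.013,y,z]))
s=bot.get_state();R=np.array(s["eef_rot"]);p=np.array(s["ee_pos"])
d=np.array([-.2977,-.9547,0]);P=np.array([.555,.101,.206]);piv=P-.239*d;piv[2]=.13
lat=np.array([.9547,-.2977,0])
for phi in (0,.34,.37,.40,.43):
    a=.2094-phi
    u=d*np.cos(a)+np.array([0,0,1])*np.sin(a); n=np.array([0,0,1])*np.cos(a)-d*np.sin(a)
    c=piv+.25*u+.026*n
    print(phi,c.round(4),"in tool",(R.T@(c-p)).round(4),[pw(R.T@(c+sx*.03*u+sy*.025*lat-p)).tolist() for sx,sy in((-1,-1),(-1,1),(1,1),(1,-1))])
c=imaging.camera("wrist"); cv2.imwrite("pics/w6.png",cv2.resize(c["img"][150:300,150:360],None,fx=3.5,fy=3.5,interpolation=cv2.INTER_CUBIC)[...,::-1])
```

```text
0 -0.01 [253.9 219. ] [275.7 219. ]
0 0 [254.  234.2] [275.3 234.1]
0 0.01 [254.  248.7] [274.9 248.6]
0.025 -0.01 [254.1 205. ] [273.4 205. ]
0.025 0 [254.1 218.8] [273.1 218.7]
0.025 0.01 [254.2 232. ] [272.8 232. ]
0.005 -0.01 [254.  215.9] [275.2 215.9]
0.005 0 [254.  230.8] [274.9 230.8]
0.005 0.01 [254.  245.1] [274.5 245. ]
0 [0.555  0.1009 0.2074] in tool [-0.0023 -0.0128 -0.0914] [[161.0, 225.9], [329.3, 226.4], [315.6, 384.7], [178.2, 383.1]]
0.34 [0.5514 0.0893 0.1232] in tool [-0.0023 -0.0008 -0.0072] [[203.4, 191.5], [295.7, 191.5], [289.4, 276.7], [211.5, 276.5]]
0.37 [0.5514 0.0896 0.1157] in tool [-0.0023 -0.0011  0.0003] [[205.4, 187.7], [294.2, 187.7], [288.2, 269.3], [213.1, 269.1]]
0.4 [0.5516 0.0901 0.1082] in tool [-0.0023 -0.0016  0.0078] [[207.2, 183.9], [292.8, 183.9], [287.0, 262.1], [214.6, 261.9]]
0.43 [0.5518 0.0909 0.1007] in tool [-0.0023 -0.0024  0.0153] [[208.8, 180.1], [291.5, 180.1], [286.0, 255.0], [215.9, 254.9]]
```

View pics/w6.png

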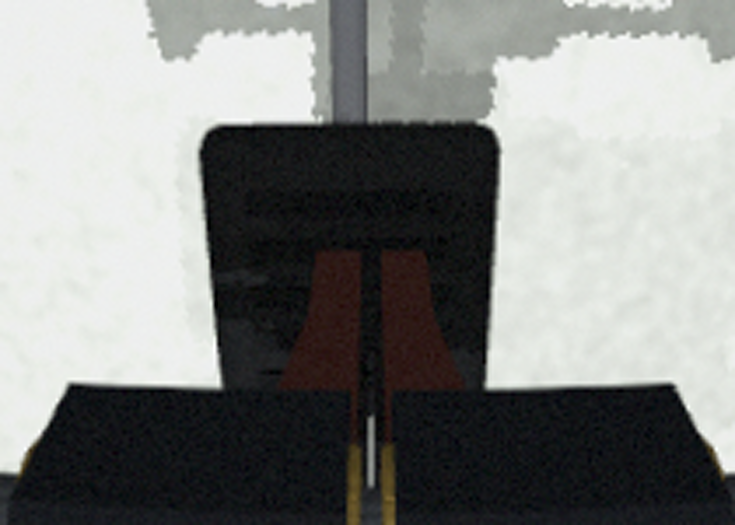

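The wrist view matches a lever angle of about 0.385. The closed fingertips really sit near TCP z, about 25 mm shorter than `tip_extent` suggests, so the stop should be near TCP z ≈ 0.102. I'll keep pressing gently.

```bash
python3 -m creep '[{"dr":[0,0,0],"travel":[0,0,0.1],"gripper":255},{"dr":[0,0,0],"travel":[0,0,0.1],"gripper":255},{"dr":[0,0,0],"travel":[0,0,0],"gripper":255},{"dr":[0,0,0],"travel":[0,0,0],"gripper":255}]' | grep -E "t:|pos|force";python3 -m creep '[{"dr":[0,0,0],"travel":[0,0,0.1],"gripper":255},{"dr":[0,0,0],"travel":[0,0,0],"gripper":255},{"dr":[0,0,0],"travel":[0,0,0],"gripper":255}]' | grep -E "t:|pos|force"
```

```text
t: 8.17
ee_pos: [0.5534, 0.0885, 0.1099]
eef_rot: [[0.955, -0.297, 0.0], [-0.297, -0.955, -0.001], [0.0, 0.0, -1.0]]
contact_force: [0.8, -4.4, 3.9]
t: 8.42
ee_pos: [0.5532, 0.0891, 0.1069]
eef_rot: [[0.955, -0.296, 0.0], [-0.296, -0.955, 0.0], [0.0, -0.0, -1.0]]
contact_force: [0.3, -3.6, 4.4]
```

```bash
python3 -m creep '[{"dr":[0,0,0],"travel":[0,0,0.07],"gripper":255},{"dr":[0,0,0],"travel":[0,0,0],"gripper":255},{"dr":[0,0,0],"travel":[0,0,0],"gripper":255}]' | grep -E "t:|pos|force"
```

```text
t: 8.67
ee_pos: [0.5533, 0.0893, 0.1048]
eef_rot: [[0.955, -0.296, 0.0], [-0.296, -0.955, 0.0], [0.0, -0.0, -1.0]]
contact_force: [-0.4, -2.3, 4.0]
```

```bash
python3 -m creep '[{"dr":[0,0,0],"travel":[0,0,0.07],"gripper":255},{"dr":[0,0,0],"travel":[0,0,0],"gripper":255},{"dr":[0,0,0],"travel":[0,0,0],"gripper":255}]' | grep -E "t:|pos|force"; python3 -m creep '[{"dr":[0,0,0],"travel":[0,0,0.07],"gripper":255},{"dr":[0,0,0],"travel":[0,0,0],"gripper":255},{"dr":[0,0,0],"travel":[0,0,0],"gripper":255}]' | grep -E "t:|pos|force"
```

```text
t: 8.92
ee_pos: [0.5533, 0.0895, 0.1028]
eef_rot: [[0.955, -0.296, 0.0], [-0.296, -0.955, 0.001], [0.0, -0.001, -1.0]]
contact_force: [0.0, -2.2, 3.9]
t: 9.17
ee_pos: [0.5535, 0.0894, 0.1022]
eef_rot: [[0.955, -0.297, 0.0], [-0.297, -0.955, 0.002], [-0.0, -0.002, -1.0]]
contact_force: [-5.3, -3.1, 19.1]
```

The force jumped to 19 N at TCP z = 0.102, so that is the stop. Last check before handing in.

```bash
python3 -m creep '[{"dr":[0,0,0],"travel":[0,0,0],"gripper":255},{"dr":[0,0,0],"travel":[0,0,0],"gripper":255},{"dr":[0,0,0],"travel":[0,0,0],"gripper":255},{"dr":[0,0,0],"travel":[0,0,0],"gripper":255},{"dr":[0,0,0],"travel":[0,0,0],"gripper":255},{"dr":[0,0,0],"travel":[0,0,0],"gripper":255}]' | grep -E "t:|pos|force"
python3 - <<'E'
from cell import bot, imaging
import cv2, numpy as np
for n in ("scene","top"):
    c=imaging.camera(n); np.savez(n+"7.npz",**c); cv2.imwrite(f"pics/{n}7.png",cv2.resize(c["img"],None,fx=1.5,fy=1.5)[...,::-1])
E
```

```text
t: 9.67
ee_pos: [0.5535, 0.0894, 0.1021]
eef_rot: [[0.955, -0.296, 0.001], [-0.296, -0.955, 0.002], [0.0, -0.002, -1.0]]
contact_force: [-6.0, -3.7, 19.1]
```

View pics/scene7.png

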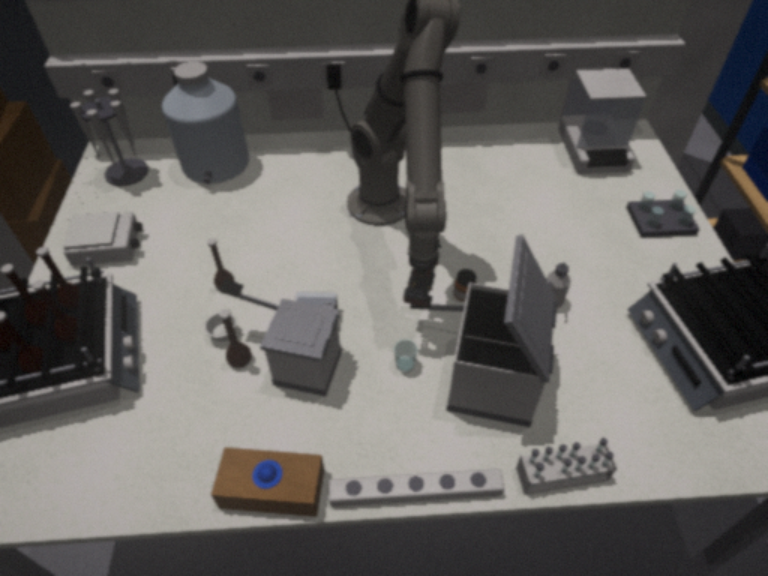

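View pics/top7.png

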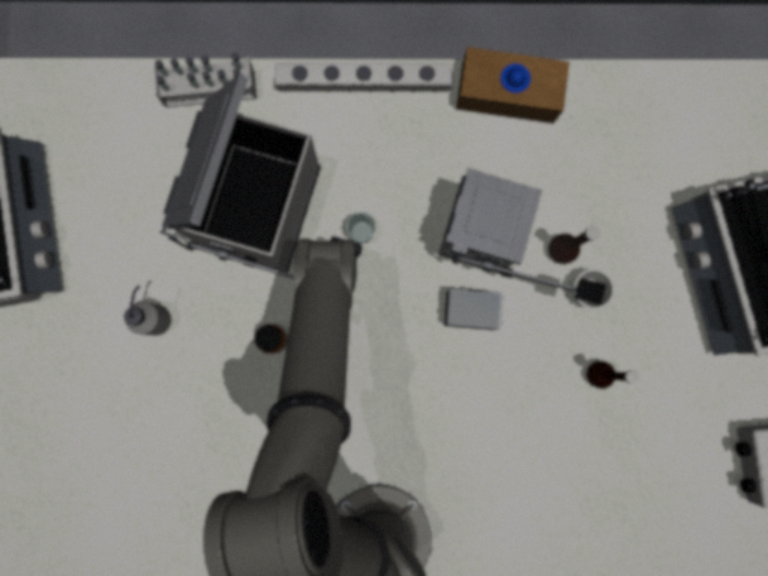

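The large lid stands wide open (scene image about (530,310)) and the arm is clear of it. The small bin at (305,340) is shut, and every bystander is where it was. The force holds steady at 19 N, so I'm handing in.

```bash
python3 -c "
from cell import ticket; print(ticket.job_done())"; python3 -c "
from cell import bot; s=bot.get_state(); print(s['t'],s['ee_pos'],s['contact_force'])"
```

```text
the job is handed in; nothing more can be done
None
the job is handed in; nothing more can be done
```

The large bin's lid is fully open, and the arm is holding its lever at the stop with the closed fingertips. I handed the job in at about 9.8 s; no verdict was reported.

**Last checks before hand-in:**
- **Stop:** the upward force jumped from 4 N to 19 N at TCP z = 0.102 m. It then stayed at 19 N for half a second without moving.
- **Lid:** it stood wide open in both camera views with nothing touching it. I took no lid angle at the stop itself. About 14 mm of pressing earlier, it measured about 0.88 rad, and the wrist view put the lever at roughly 0.37 to 0.39 rad.
- **Small bin and bystanders:** the small bin looked shut, and all seven bystanders looked upright and in place. I judged this by eye, without measuring distances.

**One disagreement:** the closed fingertips reached only about as far as the TCP, not 25 mm beyond it as `tip_extent` says. The lever was therefore less far down than I first worked out. I found the stop from the force rise and the wrist view instead.

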